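# Tip a nesting box onto its back and lay out its name plate

## Robot

A 6-joint arm with a two-finger parallel gripper is mounted at the origin on the work surface. World frame = base frame: x ahead of the robot, y to its left, z up, the work surface at z = 0. Lengths are in mm, angles in rad, forces in N, time in s.
With the tool pointing down it reaches from about 250 to 775 mm from the base axis. Payload 8.9 kg.
Tool frame: the origin (TCP) lies at the very end of the fingers, on their centre line; the grasp point (between the pads) lies 19 mm behind it; y points along the fingers, z is the direction in which the jaws open and shut, and the axes are right-handed (so a half turn about y gives the same grasp; the last joint's range is limited). The gripper opens to 85 mm and grips with 20 to 120 N. Pads are 22 mm wide; open, the fingers measure 114 mm over their backs; the gripper's body (76 mm by 85 mm) begins 54 mm behind the grasp point. The pads swing forward as they close: fully open they stand 13 mm farther back than shut.
Start: joints at [1.029, 0.291, -0.153, 1.127, 0, 1.431], TCP at [205.792, 482.984, 231.305] pointing down, gripper open.
Joint ranges: [-2.52, 2.52], [-0.91, 1.74], [-1.3, 1.37], [-1.96, 2.02], [-1.52, 1.47], [-3.14, 3.14]. Speed limits (rad/s): [2.22, 2.22, 2.79, 3.14, 3.14, 3.14].

## Interface

Orientations are given as a rotation vector (axis times angle).
In Python, from bench import bot gives the robot as it stands.
- The arm moves only by the shell command python3 -m crank 'ROWS' [FORCE]. ROWS is JSON, a list of rows, each an object with "grip": the closure, from -1 (fully open) to 1 (shut), so that 0 is half open; "translation": the shift along the tool's x, y, z in cm, a list of three; "angular": the turn, a rotation vector about the tool's x, y, z in rad, a list of three. In form: [{"grip": grip, "translation": [tx, ty, tz], "angular": [ax, ay, az]}, ...]. A call has 1 to 5 rows; each row shifts and turns the commanded pose from where the row before left it, along the tool's axes as they then stand; what a row does not reach is not made up. A row lasts 1/8 s, in which the tool goes at most 62.5 mm and 10.7 degrees, less where a joint would pass 70% of its speed; a pose out of reach is approached as far as the arm can. A call is refused whole if a number of a shift passes 6.25 or a number of a turn 0.188, either way. A call with a gripper value outside its range is refused whole. The fingers move at their own pace and stop on an object; FORCE is the grip in N (left out, the last holds). Time passes only in rows, so rows that do not move let the fingers close. It gives the time, the measured TCP pose, the force and the opening at its end, in the units of the state.
- bot.get_state(): the state, without advancing time (a new reading comes with each control period).
- bot.get_image(name): name is "scene" or "side" or "wrist"; returns (picture, depth): 420x560x3 uint8, red, green, blue; 420x560 float32, mm along the optical axis (not along the pixel's ray), 0 where there is no reading.
- bot.camera_info(name): a dict with "camera_matrix" (3x3 intrinsics, pixels), "rvec" (rotation vector, rad) and "tvec" (3), from world to camera coordinates, as OpenCV has them; the wrist camera has in their place "mount" (4x4, takes a point from camera to tool coordinates, whose origin is the TCP and whose axes are the tool frame's). Camera axes: x right, y down, z forward; pixel columns grow to the right and rows downward; lengths in mm; the calibration is good to about 2 mm. A picture is of the moment at which its call begins: read the wrist's pose just before it. camera_info takes no time and is no camera call.
- bot.hand_in(): hands the job in, once; it reports no verdict.
The state is a dict: "t": time; "q": joint angles; "joint_velocities": joint speeds; "joint_efforts": joint torques, N m; "ee_pos": TCP position; "orientation": TCP orientation; "ft_force": force on the tool from outside, world axes, zero at the start; "wrist_torque": the same for the moment, N m; "finger_gap": opening from 0.0 (shut) to 1.0 (fully open).
Only numpy, scipy, OpenCV 4.12 (cv2) and the standard library are available. Lean on these libraries where they do the work, as an engineer would, in place of code of your own. Each camera call takes 0.05 s, during which the arm holds its last target.

## Task

Tip the tall plywood nesting box over onto its back, along the paper-covered board it stands on, so that it lies flat and lengthwise on that board with its front (round entrance hole and pink tape outline) facing up. Then set the dark wooden name plate down flat, without dropping it, in the middle of the taped outline and lined up with it. Leave the pale name plate, the white jug and the cup where they stand.

Things in the scene. Friction and masses are not known exactly. Their poses are not given: they have to be found in the camera images.
- mat: fixed board covered with brown paper, 380 x 200 mm, 6 mm thick, a pink tape strip along each long edge. Origin: centre of its underside on the table. x along its length, in the direction the box is to fall; y across; z up. The box stands near its -x end
- nest_box: closed plywood box on end, 90 deep (x) x 110 wide (y) x 200 mm tall (z), 0.35 to 0.7 kg, flat faces, dark flush lid, too thick to grasp. Origin: centre of its underside. x points from front to back, within 0.06 rad of the board's x. Front (x = -45 mm) has hole (36 mm, painted, 150 mm up) and outline. Pushed there 170 mm up it tips over its lower back edge and falls once 25 deg over; pushed low it may slide
- nest_box_center (a point): centre of the nesting box, 100 mm above its underside (its balance point); axes as the box's. With the box on its back: x points down, z along the board's +x, and the front face is level, 90 mm above the board
- plate_mark (a point): centre of the pink taped outline, on the front face of the nesting box, 70 mm up from its underside; inner window 92 mm (along the box's y) x 44 mm (along the box's z); tape is only a mark, with no step; axes as the box's
- dark_plate: loose dark-brown wooden name plate, lying flat on the table: 80 mm long (x) x 32 mm wide (y) x 20 mm thick (z), its +x end tapering to a blunt nose (the last 24 mm); about 40 g. Origin: centre of its underside. On the front of the box its long side must lie along the box's y, either way round
- dark_plate_center (a point): centre of the dark plate, 10 mm above its underside; axes as the plate's
- pale_plate: bystander: a pale wooden name plate of the same shape and size as the dark one; the two may have swapped places. Origin: centre of its underside
- jug: bystander: loose closed white jug, 75 x 115 x 192 mm tall, about 0.8 kg. Origin: centre of its underside
- cup: bystander: loose small white plastic cup, 68 mm across, 45 mm tall. Origin: centre of its underside

How it is judged (in metres and radians):
On the way, in this order (a step that is already met when the one before it is completed fails the run):
1. the nesting box lies on its back on the board, front up (angle between nest_box's own x axis and vertical above 3.05 rad and x of nest_box_center in the frame of mat between -0.1 and 0.1 m and y of nest_box_center in the frame of mat between -0.05 and 0.05 m and angle between the z axis of nest_box and the x axis of mat, either way round below 0.35 rad and height (world z) of nest_box_center between 0.045 and 0.057 m and angular speed of nest_box below 0.1 rad/s), for 0.2 s.
2. the dark plate lies in the taped outline, let go (angle between nest_box's own x axis and vertical above 3.05 rad and x of nest_box_center in the frame of mat between -0.1 and 0.1 m and y of nest_box_center in the frame of mat between -0.05 and 0.05 m and angle between the z axis of nest_box and the x axis of mat, either way round below 0.35 rad and height (world z) of nest_box_center between 0.045 and 0.057 m and x of dark_plate_center in the frame of nest_box between -0.06 and -0.05 m and y of dark_plate_center in the frame of nest_box between -0.01 and 0.01 m and z of dark_plate_center in the frame of nest_box between 0.06 and 0.08 m and angle between the x axis of dark_plate and the y axis of nest_box, either way round below 0.15 rad and angle between the z axis of dark_plate and the x axis of nest_box, either way round below 0.1 rad and contact force between dark_plate and the fingers below 0.05 N), for 0.2 s.
At the end, for the whole second after the job is handed in: Box at rest flat on its back on the board (within 0.09 rad), centre within 100 mm (along) and 50 mm (across) of the board's centre and lengthwise within 0.35 rad. Dark plate flat on its front, let go and at rest, within 10 mm of the outline's centre each way and 0.15 rad of its direction (all of step 2 and linear speed of each of nest_box, dark_plate below 0.02 m/s); the robot touches nothing.
It fails at once if the pale plate, the jug or the cup is moved by more than 30 mm or tipped (distance of any of pale_plate, jug, cup from where it was at the start of the episode above 0.03 m or angle between any of pale_plate, jug, cup's own z axis and vertical above 0.35 rad).
It fails at once if the dark plate is dropped or thrown (moves faster than 0.6 m/s, as after a fall of about 18 mm, while not held) (contact force between dark_plate and the fingers below 0.01 N and linear speed of dark_plate above 0.6 m/s).
It also fails if it takes over 54 s, if anything falls off the work surface, if the arm or the gripper's body presses on something with over 40 N, if the wrist force passes 120 N, or if a joint passes its speed limit or range.

## Working session

There is one attempt and no reset: what is moved stays moved. The work goes in short steps, Python scripts to look and compute and a shell command to move; the robot and the scene stay as the last step left them, time stands still between calls to the robot, and variables do not carry over. Pictures are saved under pics/ and viewed, and the job is handed in when it is done.

```bash
ls; mkdir -p pics; python3 - <<'E'
from bench import bot
import cv2
print(bot.get_state())
for n in ("scene","side","wrist"):
    im,d=bot.get_image(n); cv2.imwrite(f"pics/a_{n}.png",im[:,:,::-1]); print(n,bot.camera_info(n), (d>0).mean())
E
```

```text
pics
{'t': 0.0, 'q': array([ 1.02868070e+00,  2.91264358e-01, -1.54159947e-01,  1.12672930e+00,
        7.20652785e-06,  1.43147717e+00]), 'joint_velocities': array([0.00136996, 0.00131608, 0.00145356, 0.00289208, 0.00147204,
       0.00168137]), 'joint_efforts': array([-2.23354364e-03, -5.37146723e+01,  3.31368721e+01,  1.58486771e-02,
       -1.90821461e-04,  3.09716165e-05]), 'ee_pos': array([205.55528071, 482.57617645, 230.72805256]), 'orientation': array([-1.54888448,  0.31638747, -0.31566022]), 'ft_force': array([ 0.26102226, -0.62211813,  0.47802516]), 'wrist_torque': array([ 0.0296992 , -0.00561068,  0.03209772]), 'finger_gap': 0.9977971674837279}
scene {'camera_matrix': array([[513.47315067,   0.        , 272.65845686],
       [  0.        , 513.47315067, 210.701265  ],
       [  0.        ,   0.        ,   1.        ]]), 'rvec': array([ 1.8881473 ,  1.15261416, -0.63551024]), 'tvec': array([-280.27644773, -165.70099333, 1756.70030801])} 0.9794557823129252
side {'camera_matrix': array([[402.95196172,   0.        , 277.07776294],
       [  0.        , 402.95196172, 208.84663004],
       [  0.        ,   0.        ,   1.        ]]), 'rvec': array([ 2.24459726,  0.80785846, -0.34383502]), 'tvec': array([-447.64224506, -153.48464195, 1458.99393775])} 0.9957397959183674
wrist {'camera_matrix': array([[304.71482119,   0.        , 283.07469442],
       [  0.        , 304.71482119, 212.01012404],
       [  0.        ,   0.        ,   1.        ]]), 'mount': array([[-3.67277048e-05,  9.65650603e-01,  2.59844015e-01,
        -6.67341364e+01],
       [ 5.45112135e-04, -2.59843957e-01,  9.65650465e-01,
        -1.41806866e+02],
       [ 9.99999851e-01,  1.77110251e-04, -5.16844389e-04,
        -4.54029070e-01],
       [ 0.00000000e+00,  0.00000000e+00,  0.00000000e+00,
         1.00000000e+00]])} 0.9960076530612245
```

View pics/a_scene.png

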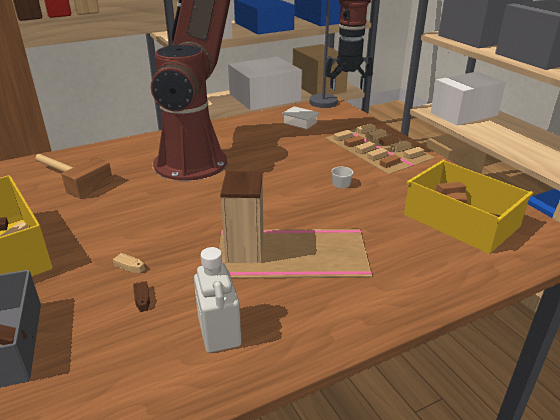

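View pics/a_side.png

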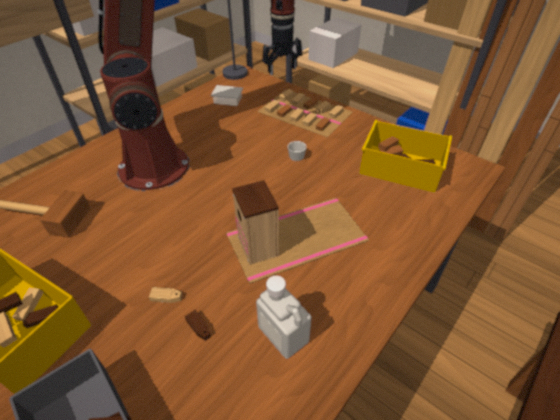

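View pics/a_wrist.png

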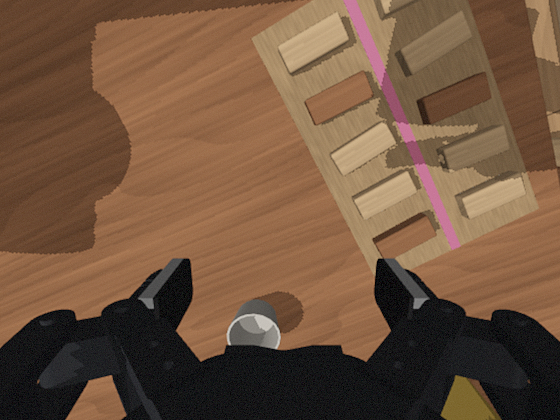

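The scene view shows the box at about (243,220) on the mat, the jug at (217,305), the pale plate at (130,264), the dark plate at (142,296) and the cup at (342,177). The side view agrees: box (257,225), dark plate (198,325), pale plate (166,295), jug (283,318). The wrist view only has the cup and the clutter.

```bash
cat > h.py <<'E'
import numpy as np, cv2
from scipy.spatial.transform import Rotation as R
from bench import bot
def cam(name, st=None):
    """returns K, Rcw(cam->world), C"""
    i=bot.camera_info(name); K=i["camera_matrix"]
    if "rvec" in i:
        A=cv2.Rodrigues(np.array(i["rvec"]))[0]; return K,A.T,-A.T@i["tvec"]
    st=st or bot.get_state(); T=R.from_rotvec(st["orientation"]).as_matrix(); m=i["mount"]
    return K,T@m[:3,:3],T@m[:3,3]+st["ee_pos"]
def ray(c,uv):
    K,A,C=c; uv=np.atleast_2d(uv).astype(float)
    d=np.c_[(uv[:,0]-K[0,2])/K[0,0],(uv[:,1]-K[1,2])/K[1,1],np.ones(len(uv))]
    return C,d@A.T
def plane(c,uv,z):
    C,d=ray(c,uv); return C+d*((z-C[2])/d[:,2])[:,None]
def tri(c1,uv1,c2,uv2):
    C1,d1=ray(c1,uv1);C2,d2=ray(c2,uv2);d1=d1[0]/np.linalg.norm(d1[0]);d2=d2[0]/np.linalg.norm(d2[0])
    s=np.linalg.lstsq(np.c_[d1,-d2],C2-C1,rcond=None)[0]
    a=C1+s[0]*d1;b=C2+s[1]*d2; return (a+b)/2,np.linalg.norm(a-b)
def proj(c,P):
    K,A,C=c; p=(np.atleast_2d(P)-C)@A; return np.c_[K[0,0]*p[:,0]/p[:,2]+K[0,2],K[1,1]*p[:,1]/p[:,2]+K[1,2]]
def grab(name,fn=None):
    st=bot.get_state(); c=cam(name,st); im,d=bot.get_image(name)
    if fn: cv2.imwrite(f"pics/{fn}.png",im[:,:,::-1])
    return im,d,c,st
E
python3 - <<'E'
from h import *
for n in("scene","side"):
    im=cv2.imread(f"pics/a_{n}.png"); x0,y0,x1,y1=dict(scene=(90,155,390,355),side=(130,170,390,370))[n]
    cv2.imwrite(f"pics/z_{n}.png",cv2.resize(im[y0:y1,x0:x1],None,fx=2.6,fy=2.6,interpolation=cv2.INTER_CUBIC))
    c=cam(n); print(n,c[2].round(), proj(c,[[0,0,0],[400,0,0],[0,400,0],[400,0,200]]).round())
E
```

```text
scene [1525. -460.  808.] [[191. 162.]
 [238. 220.]
 [293. 139.]
 [235. 157.]]
side [1078. -584.  922.] [[153. 166.]
 [233. 217.]
 [231. 119.]
 [227. 168.]]
```

```bash
python3 - <<'E'
from h import *
for n in("scene","side"):
    im=cv2.imread(f"pics/a_{n}.png"); h=cv2.cvtColor(im,cv2.COLOR_BGR2HSV); c=cam(n)
    pink=cv2.inRange(h,(150,60,90),(176,255,255))
    k,l,s,ce=cv2.connectedComponentsWithStats(pink)
    for i in range(1,k):
        if s[i,4]>25:
            pts=np.argwhere(l==i)[:,::-1]; P=plane(c,pts,6)[:,:2]
            m=P.mean(0);u=np.linalg.svd(P-m,full_matrices=False)[2][0];t=(P-m)@u
            print(n,"pink",s[i],m.round(1),"dir",np.arctan2(u[1],u[0]).round(4),"ends",(m+u*t.min()).round(1),(m+u*t.max()).round(1))
E
```

```text
scene pink [400 158  14   8  28] [346.7 647.7] dir 0.0905 ends [316.1 644.9] [373.6 650.1]
scene pink [263 230  98   3 220] [551.2 153. ] dir 1.1157 ends [492.7  33.7] [609.1 271.4]
scene pink [229 271 143   4 373] [688.3  34.5] dir -2.0355 ends [767.2 191.9] [ 612.2 -117.4]
side pink [279 199  58  20 114] [565.  177.2] dir -2.035 ends [611.1 269.4] [519.1  85.5]
side pink [248 236 119  44 313] [680.5  15.6] dir -2.0386 ends [769.  190.8] [ 599.2 -145.3]
```

View pics/z_scene.png

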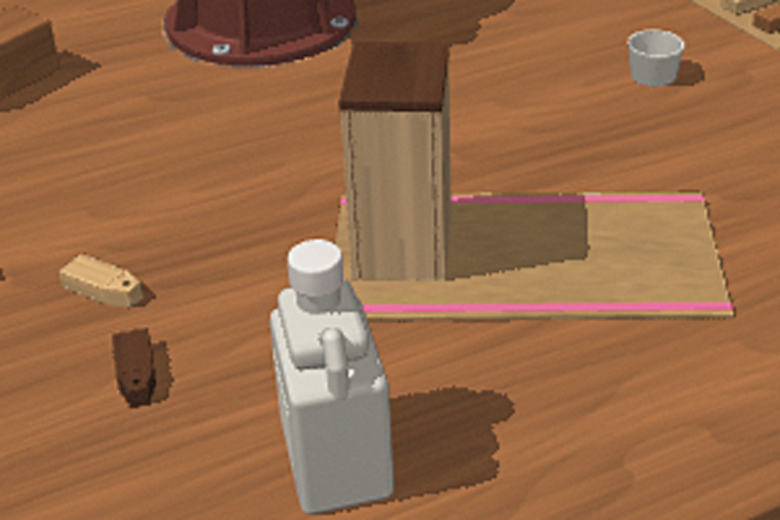

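View pics/z_side.png

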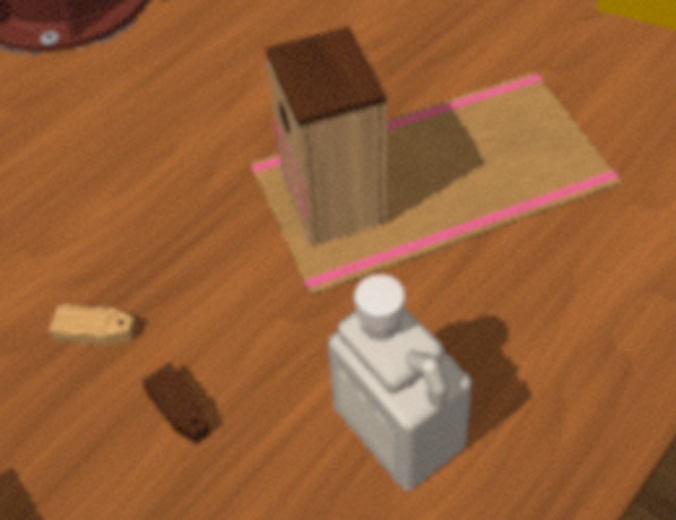

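Both views show the lid cleanly. In the zoomed scene picture the dark plate's nose points toward the jug side. Next I measure the lid, plates, jug and cup.

```bash
python3 - <<'E'
from h import *
sub={}
V={}
for n,roi,rd in(("scene",(215,165,270,205),(125,275,165,315)),("side",(225,175,285,222),(180,305,218,345))):
    im=cv2.imread(f"pics/a_{n}.png"); c=cam(n); g=im.max(2)
    for name,r in(("lid",roi),("dark",rd)):
        m=np.zeros_like(g); x0,y0,x1,y1=r; m[y0:y1,x0:x1]=(g[y0:y1,x0:x1]<(115 if name=="lid" else 80))*255
        m=cv2.morphologyEx(m,cv2.MORPH_OPEN,np.ones((2,2)))
        cs=max(cv2.findContours(m,0,cv2.CHAIN_APPROX_NONE)[0],key=cv2.contourArea)
        q=cv2.approxPolyDP(cs,3,True)[:,0]; print(n,name,cv2.contourArea(cs),q.tolist())
        mo=cv2.moments(cs); uv=(mo["m10"]/mo["m00"],mo["m01"]/mo["m00"]); V[n,name]=uv
        z=206 if name=="lid" else 20
        P=plane(c,q,z)[:,:2]; print(P.round(0).tolist()); r=cv2.minAreaRect(plane(c,cs[:,0],z)[:,:2].astype(np.float32)); print("rect",np.round(r[0],1),np.round(r[1],1),r[2], "cent",plane(c,uv,z).round(1))
for k in("lid","dark"): print(k,tri(cam("scene"),V["scene",k],cam("side"),V["side",k]))
# rough others: base pixels
c=cam("scene");s=cam("side")
print("jug cap",tri(c,(211,257),s,(276,284)),"cup",tri(c,(342,171),s,(297,146)),"pale",tri(c,(128,262),s,(164,294)))
# mat
a=np.array([769,191.]);b=np.array([610.2,270.3]);e=np.array([599.,-145]);
E
```

```text
scene lid 1347.0 [[216, 166], [216, 174], [224, 170], [227, 173], [222, 198], [259, 198], [263, 205], [263, 174], [270, 172], [270, 166]]
[[438.0, -68.0], [477.0, -83.0], [467.0, -58.0], [484.0, -57.0], [588.0, -113.0], [627.0, -39.0], [658.0, -44.0], [530.0, 19.0], [529.0, 39.0], [500.0, 53.0]]
rect [550.9 -49.9] [136.2 184.5] 62.429969787597656 cent [[542.3 -39.2 206. ]]
scene dark 68.0 [[150, 298], [144, 306], [137, 304], [141, 312], [148, 311]]
[[627.0, -315.0], [646.0, -334.0], [633.0, -346.0], [662.0, -345.0], [665.0, -330.0]]
rect [ 643.1 -334.4] [28.3 42.9] 74.32638549804688 cent [[ 649.5 -333.3   20. ]]
side lid 1086.5 [[264, 182], [234, 189], [246, 219], [279, 209]]
[[525.0, 17.0], [482.0, -55.0], [581.0, -114.0], [621.0, -37.0]]
rect [553.  -48.2] [ 92.3 120. ] 61.08850860595703 cent [[555.3 -50.4 206. ]]
side dark 43.0 [[198, 333], [206, 340], [211, 336]]
[[621.0, -345.0], [649.0, -345.0], [651.0, -331.0]]
rect [ 636.7 -338.9] [32.8 18.5] 6.551170349121094 cent [[ 640.2 -340.    20. ]]
lid (array([557.75608429, -49.3795861 , 212.47145038]), np.float64(9.3164452847417))
dark (array([ 630.65841696, -332.74295351,    1.95683579]), np.float64(4.660237215510971))
jug cap (array([ 748.95502604, -202.67811929,  182.10862416]), np.float64(3.445411446526148)) cup (array([369.38325362, 368.30267262,  51.46276749]), np.float64(1.6496418512401034)) pale (array([ 466.44413778, -326.10345207,   14.51873545]), np.float64(1.0531131380761931))
```

The side-view lid rectangle at z=206 is clean: centre about (552,-48), 92x120 mm, box x direction about 1.066 rad. The mat direction is about 1.106 rad, with its centre near (604,61). The scene lid and the dark mask failed on threshold; I'll measure the dark plate from the wrist later. Now I plan the approach behind the box front.

```bash
cat >> h.py <<'E'
def tool(st=None):
    st=st or bot.get_state(); return R.from_rotvec(st["orientation"]),st["ee_pos"]
def down(yaw):
    "tool down (y=-Z) with tool x along yaw"
    x=np.array([np.cos(yaw),np.sin(yaw),0]);y=np.array([0,0,-1.]);return R.from_matrix(np.c_[x,y,np.cross(x,y)])
def go(pos,yaw=None):
    "remaining shift (cm, tool axes now) and turn"
    r,p=tool(); t=r.inv().apply(np.array(pos,float)-p)/10
    print("shift cm",t.round(2),"rows",np.ceil(np.abs(t).max()/6.2), end=" ")
    if yaw is not None:
        w=(r.inv()*down(yaw)).as_rotvec(); print("turn",w.round(3),"rows",np.ceil(np.abs(w).max()/.18), "shift after turn",(down(yaw).inv().apply(np.array(pos,float)-p)/10).round(2))
E
python3 - <<'E'
from h import *
r,p=tool(); print(r.as_matrix().round(3),p)
bx=1.066; u=np.array([np.cos(bx),np.sin(bx)])
c=np.array([552,-48.])
for s in(45,85,110): print(s,c-u*s)
go([*(c-u*110),290],1.08); go([*(c-u*110),290],1.08-np.pi)
print(bot.get_state()["q"])
E
```

```text
[[ 0.92  -0.001  0.392]
 [-0.392 -0.001  0.92 ]
 [-0.    -1.    -0.001]] [205.60538692 482.69995912 230.86410177]
45 [530.23668687 -87.38728477]
85 [ 510.89151964 -122.39820457]
110 [ 498.80079012 -144.28002944]
shift cm [ 51.55  -5.87 -46.19] rows 9.0 turn [ 1.000e-03 -1.483e+00 -1.000e-03] rows 9.0 shift after turn [-41.48  -5.91 -55.41]
shift cm [ 51.55  -5.87 -46.19] rows 9.0 turn [1.000e-03 1.659e+00 1.000e-03] rows 10.0 shift after turn [41.48 -5.91 55.41]
[ 1.02873270e+00  2.91164415e-01 -1.53934474e-01  1.12672088e+00
 -1.15407570e-05  1.43151874e+00]
```

```bash
python3 -m crank '[{"grip":1,"translation":[0,-4,0],"angular":[0,0,0]},{"grip":1,"translation":[3,-2,-2.7],"angular":[0,0,0]},{"grip":1,"translation":[4.4,0,-3.95],"angular":[0,-0.1,0]},{"grip":1,"translation":[4.4,0,-3.95],"angular":[0,0,0]},{"grip":1,"translation":[4.4,0,-3.95],"angular":[0,0,0]}]'; python3 -c "
from h import *
go([499,-144,290],1.08); print(bot.get_state()['q'])"
```

```text
t: 0.78
ee_pos: [308.7, 289.6, 291.3]
orientation: [-1.558, 0.237, -0.237]
ft_force: [1.2, 0.3, 0.5]
finger_gap: -0.0
shift cm [ 31.07   0.13 -35.73] rows 6.0 turn [ 0.    -1.382  0.   ] rows 8.0 shift after turn [-29.27   0.13 -37.22]
[ 5.80391010e-01  6.55696608e-02 -2.73783764e-01  1.23113296e+00
 -1.04382421e-04  8.82484060e-01]
```

```bash
python3 -m crank '[{"grip":1,"translation":[3.9,0,-4.5],"angular":[0,0,0]},{"grip":1,"translation":[3.9,0,-4.5],"angular":[0,0,0]},{"grip":1,"translation":[3.9,0,-4.5],"angular":[0,0,0]},{"grip":1,"translation":[3.9,0,-4.5],"angular":[0,0,0]},{"grip":1,"translation":[3.9,0,-4.5],"angular":[0,0,0]}]'; python3 -m crank '[{"grip":1,"translation":[3.9,0,-4.5],"angular":[0,0,0]},{"grip":1,"translation":[3.9,0,-4.5],"angular":[0,0,0]},{"grip":1,"translation":[3.7,0,-4.2],"angular":[0,0,0]},{"grip":1,"translation":[0,0,0],"angular":[0,-0.17,0]},{"grip":1,"translation":[0,0,0],"angular":[0,-0.17,0]}]';python3 -m crank '[{"grip":1,"translation":[0,0,0],"angular":[0,-0.17,0]},{"grip":1,"translation":[0,0,0],"angular":[0,-0.17,0]},{"grip":1,"translation":[0,0,0],"angular":[0,-0.17,0]},{"grip":1,"translation":[0,0,0],"angular":[0,-0.17,0]},{"grip":1,"translation":[0,0,0],"angular":[0,-0.17,0]}]'; python3 -c "
from h import *
go([499,-144,290],1.08); print(bot.get_state()['q'])
grab('wrist','b_wrist')"
```

```text
t: 1.4
ee_pos: [427.7, 16.3, 291.3]
orientation: [-1.558, 0.238, -0.238]
ft_force: [1.4, -0.2, 0.5]
finger_gap: -0.001
t: 2.02
ee_pos: [497.5, -142.8, 290.7]
orientation: [-1.57, -0.032, 0.033]
ft_force: [-0.3, -0.5, -0.6]
finger_gap: -0.002
t: 2.65
ee_pos: [497.5, -142.0, 291.1]
orientation: [-1.456, -0.697, 0.697]
ft_force: [0.1, -0.8, 0.1]
finger_gap: -0.004
shift cm [-0.06  0.11 -0.24] rows 1.0 turn [-0.001 -0.187 -0.   ] rows 2.0 shift after turn [-0.11  0.11 -0.22]
[-4.19353652e-01  2.51030633e-01 -5.02081900e-02  1.27011163e+00
 -3.04102108e-05 -1.31218272e+00]
```

View pics/b_wrist.png

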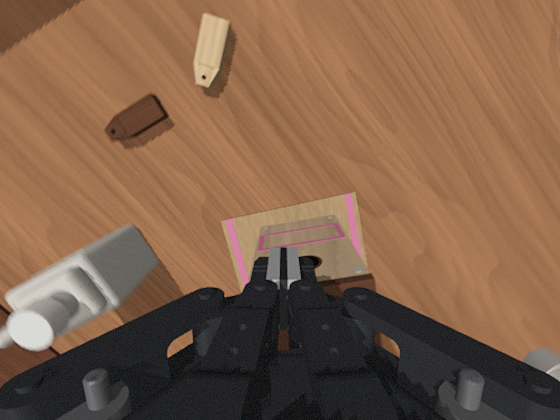

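The wrist view shows the dark plate at (137,117), the pale plate at (211,50), the jug at (90,280) and the box front with its outline near (300,235). I'll measure the plates and the box yaw from it.

```bash
cat >> h.py <<'E'
def plates(im,c,roi,kind,z=20,verbose=True):
    h=cv2.cvtColor(im,cv2.COLOR_RGB2HSV); g=im.max(2); x0,y0,x1,y1=roi
    m=np.zeros_like(g); sel=(g<100) if kind=="dark" else ((h[...,1]<130)&(g>130)); m[y0:y1,x0:x1]=sel[y0:y1,x0:x1]*255
    m=cv2.morphologyEx(m,cv2.MORPH_OPEN,np.ones((3,3)))
    cs=max(cv2.findContours(m,0,cv2.CHAIN_APPROX_NONE)[0],key=cv2.contourArea)
    mo=cv2.moments(cs); uv=np.array([mo["m10"],mo["m01"]])/mo["m00"]
    P=plane(c,cs[:,0],z)[:,:2].astype(np.float32); r=cv2.minAreaRect(P)
    b=cv2.boxPoints(r); e=b[1]-b[0]; e2=b[2]-b[1]; e=e if np.linalg.norm(e)>np.linalg.norm(e2) else e2
    print(kind,"uv",uv.round(1),"rect c",np.round(r[0],1),np.round(r[1],1),"yaw",np.arctan2(e[1],e[0]).round(3),"cent",plane(c,uv,z)[0,:2].round(1))
    return cs,uv,r,m
E
python3 - <<'E'
from h import *
im=cv2.imread("pics/b_wrist.png")[:,:,::-1].copy(); c=cam("wrist")
cs,uv,r,m=plates(im,c,(95,85,180,150),"dark"); cv2.imwrite("pics/mb.png",m)
print([im[y,x].tolist() for x,y in((137,117),(150,105),(165,118),(60,60),(160,120))])
plates(im,c,(180,5,240,95),"pale")
h=cv2.cvtColor(im,cv2.COLOR_RGB2HSV); pk=cv2.inRange(h,(150,60,90),(176,255,255))
for pts,z in (([[260,237],[338,222]],54),([[262,250],[343,235]],98)):
    P=plane(c,pts,z); d=P[1]-P[0]; print(P.round(1).tolist(), np.arctan2(d[1],d[0])+np.pi/2)
P=plane(c,[[222,219],[355,194]],6);d=P[1]-P[0]; print("mat",P.round(1).tolist(),np.arctan2(d[1],d[0])+np.pi/2)
E
```

```text
dark uv [141.2 119.9] rect c [ 598.  -321.8] [35.  81.8] yaw -0.167 cent [ 591.7 -317.5]
[[101, 65, 46], [101, 63, 41], [61, 41, 28], [168, 119, 81], [37, 24, 20]]
pale uv [209.   47.5] rect c [ 467.7 -324.3] [86.6 35.2] yaw 0.622 cent [ 465.8 -326.2]
[[563.6, -105.7, 54.0], [471.0, -58.6, 54.0]] 4.242127044350551
[[559.5, -101.9, 98.0], [473.9, -57.9, 98.0]] 4.237145798281393
mat [[603.0, -150.4, 6.0], [429.5, -60.4, 6.0]] 4.233649778254291
```

View pics/mb.png

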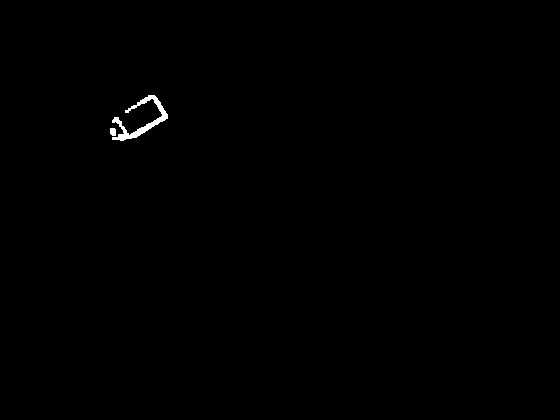

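```bash
python3 - <<'E'
from h import *
im=cv2.imread("pics/b_wrist.png")
cv2.imwrite("pics/zb.png",cv2.resize(im[180:310,200:400],None,fx=4,fy=4,interpolation=cv2.INTER_CUBIC))
P=plane(cam("scene"),[[226.5,171.5],[262,171.5],[261,196.5],[220.8,196]],206); print(P.round(0),P.mean(0))
E
```

```text
[[ 477.  -55.  206.]
 [ 517.   22.  206.]
 [ 623.  -32.  206.]
 [ 579. -112.  206.]] [549.02833088 -44.36475345 206.        ]
```

View pics/zb.png

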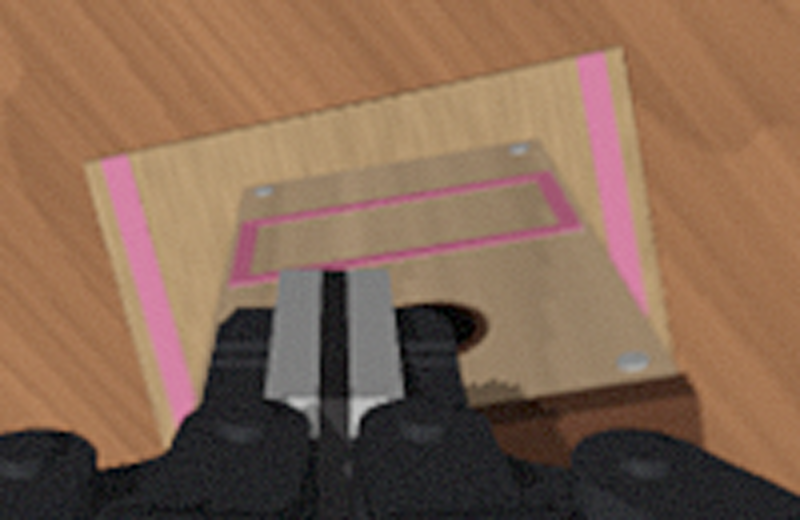

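```bash
python3 - <<'E'
from h import *
c=cam("wrist")
for pts,z in (([[261.2,235.5],[337,222.5]],50),([[257.5,251.7],[345.7,238]],102),([[262,225.7],[335,214.5]],6),([[221.5,220.5],[355.5,191.8]],6)):
    P=plane(c,pts,z); d=P[0]-P[1]; print(P.round(1).tolist(),P.mean(0).round(1),np.linalg.norm(d).round(1), np.arctan2(d[1],d[0])+np.pi/2)
E
```

```text
[[562.1, -105.4, 50.0], [472.6, -57.4, 50.0]] [517.4 -81.4  50. ] 101.5 1.0792432888478518
[[563.8, -104.6, 102.0], [473.4, -54.6, 102.0]] [518.6 -79.6 102. ] 103.3 1.06492030445535
[[563.8, -106.2, 6.0], [469.7, -53.5, 6.0]] [516.8 -79.8   6. ] 107.8 1.059472746009908
[[605.1, -149.1, 6.0], [427.1, -62.6, 6.0]] [ 516.1 -105.9    6. ] 197.9 1.1179424076857607
```

The outline and base widths (101.5 and 107.8 mm against 100 and 110) confirm the front: centre about (520,-82), normal 1.07 rad. The lid masks included the lid's near edge, which explains the few mm of bias. Finish the turn, descend behind the front, then push.

```bash
python3 -m crank '[{"grip":1,"translation":[0,3,0],"angular":[0,-0.18,0]},{"grip":1,"translation":[0,3,0],"angular":[0,0,0]},{"grip":1,"translation":[0,3,0],"angular":[0,0,0]},{"grip":1,"translation":[0,2.9,0],"angular":[0,0,0]},{"grip":1,"translation":[0,0,0],"angular":[0,0,0]}]'; python3 -c "
from h import *
go([520,-82,172],1.075)"
```

```text
t: 3.32
ee_pos: [496.2, -141.4, 170.6]
orientation: [-1.404, -0.827, 0.831]
ft_force: [1.1, -0.3, 0.3]
finger_gap: -0.001
shift cm [ 6.35 -0.14  0.8 ] rows 2.0 turn [-0.004 -0.01  -0.   ] rows 1.0 shift after turn [ 6.36 -0.14  0.73]
```

```bash
python3 -m crank '[{"grip":1,"translation":[2.2,0,0.4],"angular":[0,0,0]},{"grip":1,"translation":[2,0,0.4],"angular":[0,0,0]},{"grip":1,"translation":[0,0,0],"angular":[0,0,0]}]'; python3 -m crank '[{"grip":1,"translation":[0.8,0,0],"angular":[0,0,0]},{"grip":1,"translation":[0.8,0,0],"angular":[0,0,0]},{"grip":1,"translation":[0.8,0,0],"angular":[0,0,0]},{"grip":1,"translation":[0.8,0,0],"angular":[0,0,0]},{"grip":1,"translation":[0.8,0,0],"angular":[0,0,0]}]'; python3 -c "
from h import *
grab('side','c_side');grab('wrist','c_wrist')
go([520,-82,172],1.075)"
```

```text
t: 3.7
ee_pos: [511.8, -100.8, 173.6]
orientation: [-1.407, -0.832, 0.83]
ft_force: [-0.3, -0.7, 0.1]
finger_gap: 0.001
t: 4.32
ee_pos: [530.5, -65.9, 172.3]
orientation: [-1.406, -0.831, 0.831]
ft_force: [-0.1, -1.0, 1.2]
finger_gap: 0.001
shift cm [-1.95  0.02  0.13] rows 1.0 turn [-0.    -0.007  0.   ] rows 1.0 shift after turn [-1.95  0.02  0.14]
```

View pics/c_side.png

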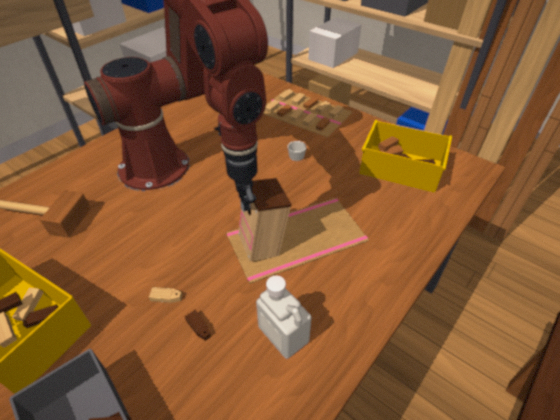

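View pics/c_wrist.png

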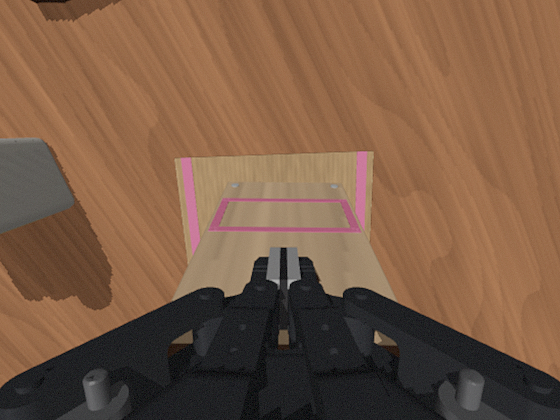

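The box is tipping, with the push point centred (outline at (283,215), fingers at 283) and no sliding visible. Continue.

```bash
python3 -m crank '[{"grip":1,"translation":[0.8,0,0],"angular":[0,0,0]},{"grip":1,"translation":[0.8,0,0],"angular":[0,0,0]},{"grip":1,"translation":[0.8,0,0],"angular":[0,0,0]},{"grip":1,"translation":[0.8,0,0],"angular":[0,0,0]},{"grip":1,"translation":[0.6,0,0],"angular":[0,0,0]}]'; python3 -c "
from h import *
grab('side','d_side')"
```

```text
t: 5.05
ee_pos: [548.8, -32.5, 172.2]
orientation: [-1.406, -0.831, 0.831]
ft_force: [-1.5, -1.0, 0.3]
finger_gap: -0.003
```

View pics/d_side.png

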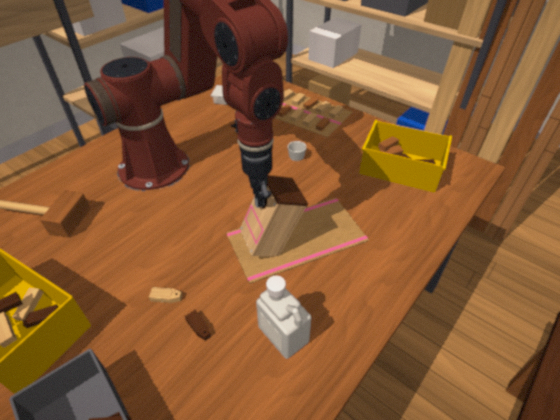

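```bash
python3 -m crank '[{"grip":1,"translation":[0.6,0,0],"angular":[0,0,0]},{"grip":1,"translation":[0.6,0,0],"angular":[0,0,0]},{"grip":1,"translation":[0.6,0,0],"angular":[0,0,0]},{"grip":1,"translation":[0.6,0,0],"angular":[0,0,0]},{"grip":1,"translation":[0,0,0],"angular":[0,0,0]}]'; python3 -c "
from h import *
grab('side','e_side')"
```

```text
t: 5.72
ee_pos: [560.3, -11.7, 172.3]
orientation: [-1.406, -0.831, 0.831]
ft_force: [-1.0, -0.3, -0.7]
finger_gap: -0.001
```

View pics/e_side.png

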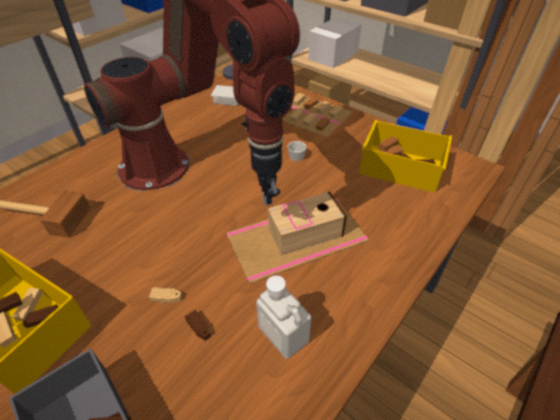

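The box is down on its back, front up: hole at (322,208), outline at (299,215). I'll raise, open, turn to the plate yaw and look down.

```bash
python3 -m crank '[{"grip":-1,"translation":[0,-3,0],"angular":[0,0.18,0]},{"grip":-1,"translation":[0,-3,0],"angular":[0,0.18,0]},{"grip":-1,"translation":[0,-3,0],"angular":[0,0.18,0]},{"grip":-1,"translation":[0,-3,0],"angular":[0,0.18,0]},{"grip":-1,"translation":[0,-2,0],"angular":[0,0.18,0]}]'; python3 -m crank '[{"grip":-1,"translation":[0,0,0],"angular":[0,0.18,0]},{"grip":-1,"translation":[0,0,0],"angular":[0,0.18,0]},{"grip":-1,"translation":[0,0,0],"angular":[0,0.18,0]},{"grip":-1,"translation":[0,0,0],"angular":[0,0.1,0]},{"grip":-1,"translation":[0,0,0],"angular":[0,0,0]}]'; python3 -c "
from h import *
grab('wrist','f_wrist'); np.savez('f.npz',**bot.get_state()); go([597,-320,170],-.17)"
```

```text
t: 6.4
ee_pos: [560.4, -12.3, 313.9]
orientation: [-1.568, -0.128, 0.125]
ft_force: [-0.2, -0.4, -0.6]
finger_gap: 1.001
t: 7.02
ee_pos: [560.1, -12.2, 312.3]
orientation: [-1.539, 0.37, -0.37]
ft_force: [0.6, 0.8, -0.1]
finger_gap: 1.002
shift cm [ 17.25  14.23 -25.76] rows 5.0 turn [ 0.    -0.301 -0.   ] rows 2.0 shift after turn [  8.85  14.23 -29.71]
```

View pics/f_wrist.png

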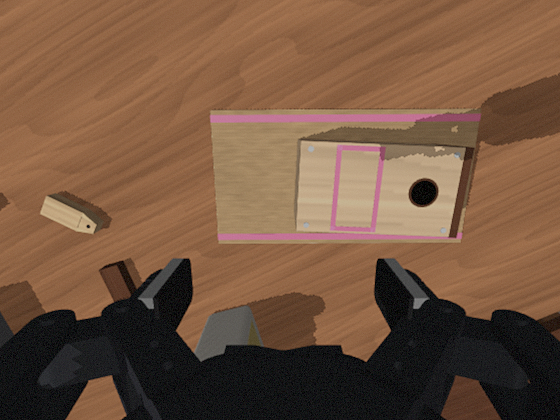

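The wrist view shows the outline centred near (357,188), the hole at (423,192), and the box lying along the mat. Measuring it, with height from a second view.

```bash
cat >> h.py <<'E'
def mark(im,c,roi,z=96):
    h=cv2.cvtColor(im,cv2.COLOR_RGB2HSV); pk=cv2.inRange(h,(145,50,80),(178,255,255)); x0,y0,x1,y1=roi
    m=np.zeros_like(pk); m[y0:y1,x0:x1]=pk[y0:y1,x0:x1]
    cs,hi=cv2.findContours(m,cv2.RETR_CCOMP,cv2.CHAIN_APPROX_NONE)
    cs=max(cs,key=cv2.contourArea); out=cv2.approxPolyDP(cs,4,True)[:,0]
    P=plane(c,cs[:,0],z)[:,:2].astype(np.float32); r=cv2.minAreaRect(P); b=cv2.boxPoints(r); e=[b[1]-b[0],b[2]-b[1]]; e=max(e,key=np.linalg.norm)
    mo=cv2.moments(cs); uv=np.array([mo["m10"],mo["m01"]])/mo["m00"]
    print("mark uv",uv.round(1),"corners",out.tolist(),"rect",np.round(r[0],1),np.round(r[1],1),"long yaw",np.arctan2(e[1],e[0]).round(3))
    return uv,r,m
E
python3 - <<'E'
from h import *
st=dict(np.load('f.npz')); c=cam("wrist",st)
im=cv2.imread("pics/f_wrist.png")[:,:,::-1].copy()
uv,r,m=mark(im,c,(320,140,400,232))
ims=cv2.imread("pics/e_side.png")[:,:,::-1].copy(); s=cam("side"); 
uvs,rs,ms=mark(ims,s,(270,195,318,232))
print("tri",tri(c,uv,s,uvs)); print("depth/plane",plane(c,uv,96),plane(s,uvs,96))
# mat corners z=6
for p in ([[211,109]],[[218,242]],[[481,109]],[[462,242]]): print(p,plane(c,p,6).round(1))
print("box top corners",plane(c,[[299,140],[296,232],[476,148],[462,238]],96).round(1))
z=cv2.resize(ims[180:260,220:380],None,fx=4,fy=4)[:,:,::-1]; cv2.imwrite("pics/zs.png",z)
E
```

```text
mark uv [356.6 187.6] corners [[338, 145], [330, 229], [374, 231], [385, 147]] rect [601.3  64.2] [ 55.7 103.5] long yaw -0.511
mark uv [297.  215.4] corners [[282, 205], [295, 228], [312, 224], [298, 201], [311, 222], [297, 228]] rect [603.3  64.5] [ 54.6 103.8] long yaw -0.513
tri (array([601.73840579,  66.87062353,  86.88710548]), np.float64(0.5526914784932491))
depth/plane [[599.04625114  65.43175662  96.        ]] [[607.04946406  60.04053716  96.        ]]
[[211, 109]] [[429.4 -59.5   6. ]]
[[218, 242]] [[ 604.9 -150.1    6. ]]
[[481, 109]] [[600.2 276.3   6. ]]
[[462, 242]] [[777.8 190.    6. ]]
box top corners [[518.4  28.6  96. ]
 [616.3 -23.7  96. ]
 [618.8 206.3  96. ]
 [717.  157.1  96. ]]
```

View pics/zs.png

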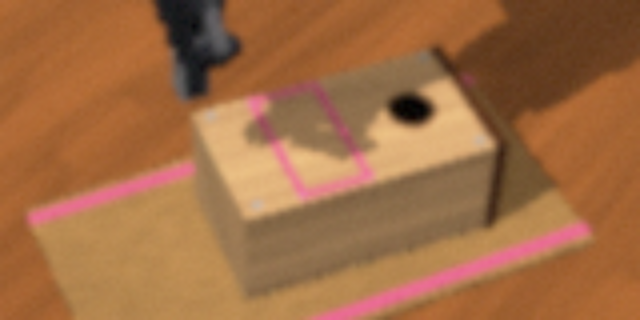

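The two views' rectangles agree at z=96: mark centre about (602,64), long axis yaw -0.512. Now go over the dark plate.

```bash
python3 -m crank '[{"grip":-1,"translation":[0,0,0],"angular":[0,-0.15,0]},{"grip":-1,"translation":[0,0,0],"angular":[0,-0.15,0]},{"grip":-1,"translation":[1.5,1.5,-4.9],"angular":[0,0,0]},{"grip":-1,"translation":[1.5,2.7,-4.9],"angular":[0,0,0]},{"grip":-1,"translation":[1.5,2.9,-4.9],"angular":[0,0,0]}]'; python3 -m crank '[{"grip":-1,"translation":[1.5,2.9,-4.9],"angular":[0,0,0]},{"grip":-1,"translation":[1.5,2.9,-5],"angular":[0,0,0]},{"grip":-1,"translation":[1.5,2.9,-5],"angular":[0,0,0]},{"grip":-1,"translation":[0,0,0],"angular":[0,0,0]}]'; python3 -c "
from h import *
np.savez('g.npz',**bot.get_state());grab('wrist','g_wrist');  go([597,-320,100],-.17)"
```

```text
t: 7.7
ee_pos: [579.5, -166.2, 240.9]
orientation: [-1.567, 0.133, -0.134]
ft_force: [1.0, 0.1, 0.7]
finger_gap: 1.003
t: 8.2
ee_pos: [596.1, -322.1, 150.7]
orientation: [-1.565, 0.14, -0.134]
ft_force: [-0.3, 0.8, 0.2]
finger_gap: 0.997
shift cm [0.02 5.25 0.03] rows 1.0 turn [-0.001 -0.003 -0.003] rows 1.0 shift after turn [0.01 5.25 0.03]
```

View pics/g_wrist.png

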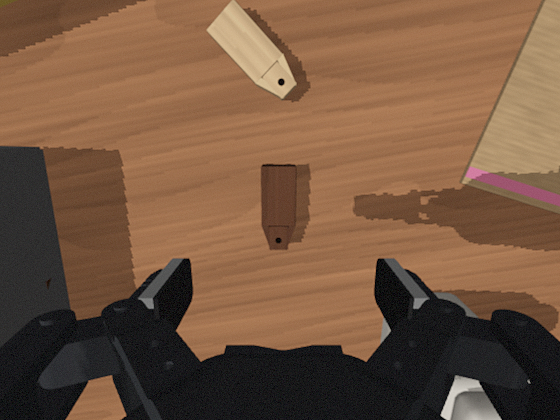

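The dark plate lies between the fingers at (279,206), nose at (279,249), aligned with the tool to a few hundredths of a radian.

```bash
python3 - <<'E'
from h import *
st=dict(np.load('g.npz')); c=cam("wrist",st)
im=cv2.imread("pics/g_wrist.png")[:,:,::-1].copy()
print("plate",im[190,270],im[210,285],im[240,278],"shadow",im[200,303],im[185,304],"wood",im[200,240],im[230,220])
print("tcp px at z20",proj(c,[[596,-322,20]]).round(1))
z=cv2.resize(im[150:265,235:330],None,fx=5,fy=5,interpolation=cv2.INTER_CUBIC)[:,:,::-1]; cv2.imwrite("pics/zg.png",z)
E
```

```text
plate [102  66  47] [99 62 45] [15 15  8] shadow [112  76  51] [111  76  54] wood [155 110  76] [172 122  87]
tcp px at z20 [[283.3 205.6]]
```

View pics/zg.png

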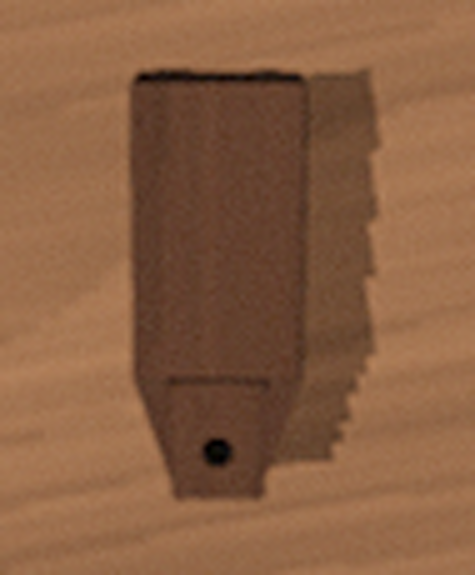

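```bash
python3 - <<'E'
from h import *
st=dict(np.load('g.npz')); c=cam("wrist",st)
P=plane(c,[[278.8,166],[279,249.4],[261.6,200],[296,200]],20); print(P.round(1)); d=P[1]-P[0]; print(np.linalg.norm(d),np.arctan2(d[1],d[0]),"centre",P[:2].mean(0),"width",np.linalg.norm(P[3]-P[2]))
ctr=P[:2].mean(0)
# second view: triangulate the nose hole / rear edge with earlier wrist view b not stored; use scene & side
s=cam("side");sc=cam("scene"); print(proj(s,P[:2]).round(1),proj(sc,P[:2]).round(1))
go([ctr[0],ctr[1],4],np.arctan2(d[1],d[0]))
E
```

```text
[[ 559.6 -319.7   20. ]
 [ 637.7 -333.5   20. ]
 [ 587.3 -340.7   20. ]
 [ 592.8 -309.6   20. ]]
79.40040099098047 -0.1756430865004198 centre [ 598.64748898 -326.58886144   20.        ] width 31.527363370484775
[[189.1 311.4]
 [206.4 333.6]] [[140.2 281.2]
 [143.2 303.6]]
shift cm [ 0.33 14.85 -0.61] rows 3.0 turn [-0.001  0.002 -0.003] rows 1.0 shift after turn [ 0.29 14.85 -0.59]
```

```bash
python3 -m crank '[{"grip":-1,"translation":[0.3,3.5,-0.6],"angular":[0,0,0]},{"grip":-1,"translation":[0,3.5,0],"angular":[0,0,0]},{"grip":-1,"translation":[0,0,0],"angular":[0,0,0]}]'; python3 - <<'E'
from h import *
st=bot.get_state(); np.savez('i.npz',**st); im,d,c,_=grab('wrist','i_wrist')
z=cv2.resize(im[150:320,180:380],None,fx=4,fy=4,interpolation=cv2.INTER_CUBIC)[:,:,::-1]; cv2.imwrite("pics/zi.png",z)
E
```

```text
t: 8.62
ee_pos: [598.6, -323.4, 82.9]
orientation: [-1.564, 0.137, -0.131]
ft_force: [-0.1, -0.4, 1.0]
finger_gap: 0.999
```

View pics/zi.png

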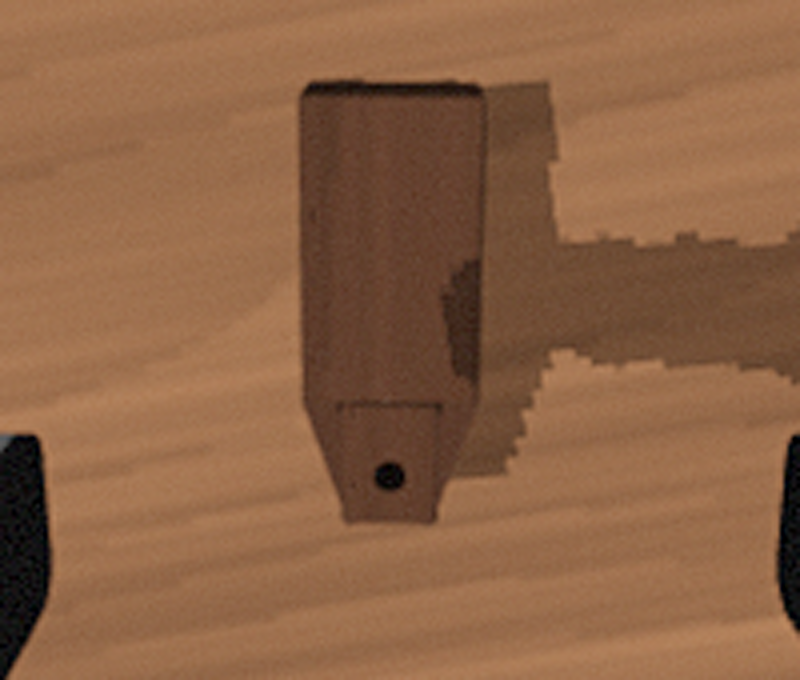

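```bash
python3 - <<'E'
from h import *
for n in 'gi':
    st=dict(np.load(n+'.npz')); print(n,st['ee_pos'],st['orientation'],st['joint_velocities'].round(3))
g=cam("wrist",dict(np.load('g.npz')));i=cam("wrist",dict(np.load('i.npz')))
for a,b in (((278.8,166),(278.4,173.3)),((279,249.4),(277.8,280.5)),((278.4,240.2),(277.5,269))): print(tri(g,a,i,b))
P=plane(i,[[278.4,173.3],[277.8,280.5]],20); d=P[1]-P[0]; print(P,np.linalg.norm(d),np.arctan2(d[1],d[0]),P.mean(0))
for k in range(3): print(bot.get_state()['ee_pos'])
E
```

```text
g [ 596.12871382 -322.05184142  150.72299395] [-1.56491116  0.14011146 -0.13386791] [ 0.056 -0.062 -0.013  0.035  0.02   0.037]
i [ 598.61658697 -323.35546702   82.86650976] [-1.56431925  0.13663099 -0.13105778] [-0.    -0.036  0.063  0.04  -0.002  0.004]
(array([ 558.7235953 , -319.58100093,   27.61664161]), np.float64(0.3564842893684007))
(array([ 637.14748804, -333.7557284 ,   21.33556937]), np.float64(0.7000304965325177))
(array([ 627.65424654, -332.45017798,   22.12098043]), np.float64(0.3782990891020016))
[[ 559.67684622 -320.0311579    20.        ]
 [ 637.76429125 -334.24048331   20.        ]] 79.36972975178817 -0.17999739457091193 [ 598.72056873 -327.1358206    20.        ]
[ 599.75182059 -324.27792243   84.81979235]
[ 599.75182059 -324.27792243   84.81979235]
[ 599.75182059 -324.27792243   84.81979235]
```

Triangulated from two wrist heights, the top is about 21-22 mm up (text: 20), centre (598.7,-327), yaw -0.178. Both views agree within 1 mm. Descend and grasp.

```bash
python3 -c "
from h import *
go([598.7,-327,4],-.178)"; python3 -m crank '[{"grip":-0.6,"translation":[0,3,-0.2],"angular":[0,0,0]},{"grip":-0.6,"translation":[0,3,0],"angular":[0,0,0]},{"grip":-0.4,"translation":[0,1.2,0],"angular":[0,0,0]},{"grip":-0.4,"translation":[0,0,0],"angular":[0,0,0]},{"grip":-0.4,"translation":[0,0,0],"angular":[0,0,0]}]'; python3 -c "
from h import *
go([598.7,-327,4],-.178); print(bot.get_state()['finger_gap']); grab('wrist','j_wrist')"
```

```text
shift cm [-0.05  8.08 -0.29] rows 2.0 turn [-0.001  0.007 -0.001] rows 1.0 shift after turn [-0.06  8.08 -0.29]
t: 9.3
ee_pos: [600.6, -328.1, 14.2]
orientation: [-1.568, 0.134, -0.137]
ft_force: [0.8, -0.6, 0.4]
finger_gap: 0.699
shift cm [-0.21  1.02  0.07] rows 1.0 turn [0.001 0.006 0.002] rows 1.0 shift after turn [-0.2   1.02  0.07]
0.6991660391386818
```

View pics/j_wrist.png

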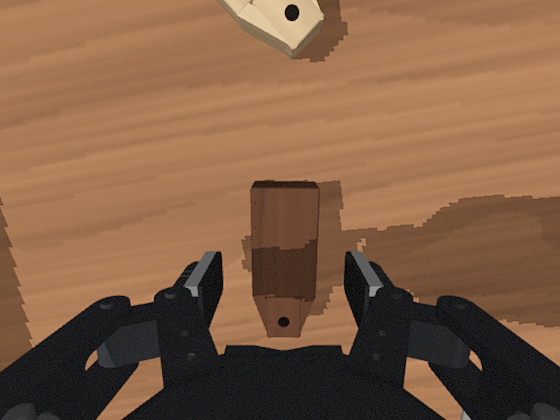

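The plate is centred between the fingers at (285,260). Going down the last 9 mm and closing.

```bash
python3 -m crank '[{"grip":-0.4,"translation":[-0.2,0.9,0],"angular":[0,0,0]},{"grip":-0.4,"translation":[0,0,0],"angular":[0,0,0]},{"grip":0.3,"translation":[0,0,0],"angular":[0,0,0]},{"grip":0.6,"translation":[0,0,0],"angular":[0,0,0]},{"grip":0.8,"translation":[0,0,0],"angular":[0,0,0]}]' 40; python3 -m crank '[{"grip":0.8,"translation":[0,0,0],"angular":[0,0,0]},{"grip":0.8,"translation":[0,0,0],"angular":[0,0,0]}]'; python3 -c "
from h import *
go([598.7,-327,4],-.178); print(bot.get_state()['finger_gap']); grab('wrist','k_wrist')"
```

```text
t: 9.98
ee_pos: [597.8, -327.3, 3.6]
orientation: [-1.567, 0.135, -0.136]
ft_force: [0.0, 0.1, 1.8]
finger_gap: 0.365
t: 10.22
ee_pos: [597.8, -327.3, 3.6]
orientation: [-1.567, 0.135, -0.136]
ft_force: [0.8, -1.6, 3.4]
finger_gap: 0.361
shift cm [ 0.09 -0.04  0.05] rows 1.0 turn [0.    0.005 0.001] rows 1.0 shift after turn [ 0.09 -0.04  0.05]
0.3612942631314781
```

View pics/k_wrist.png

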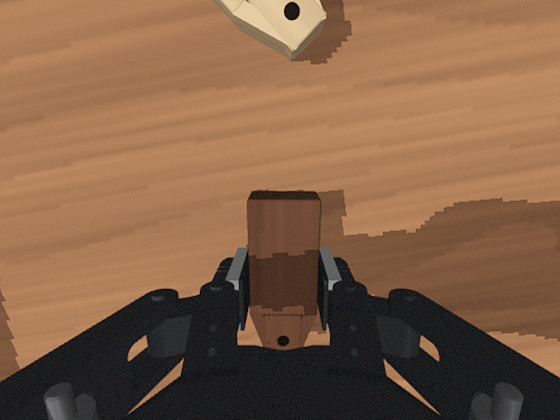

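Gap is 0.361 (about 31 mm), so it is gripped. Lift and check.

```bash
python3 -m crank '[{"grip":0.8,"translation":[0,-1,0],"angular":[0,0,0]},{"grip":0.8,"translation":[0,-3,0],"angular":[0,0,0]},{"grip":0.8,"translation":[0,-4,0],"angular":[0,0,0]},{"grip":0.8,"translation":[0,-4,0],"angular":[0,0,0]},{"grip":0.8,"translation":[0,-4,0],"angular":[0,0,0]}]'; python3 -m crank '[{"grip":0.8,"translation":[0,-2,0],"angular":[0,0.17,0]},{"grip":0.8,"translation":[0,0,0],"angular":[0,0.17,0]},{"grip":0.8,"translation":[0,0,0],"angular":[0,0,0]}]'; python3 -c "
from h import *
print(bot.get_state()['finger_gap']); go([602,64,180],-.512); grab('wrist','l_wrist')"
```

```text
t: 10.9
ee_pos: [597.3, -327.0, 165.0]
orientation: [-1.566, 0.136, -0.136]
ft_force: [0.5, -0.4, -1.0]
finger_gap: 0.364
t: 11.28
ee_pos: [597.4, -327.1, 183.8]
orientation: [-1.533, 0.401, -0.401]
ft_force: [-0.2, -0.2, -1.5]
finger_gap: 0.364
0.3643903444254799
shift cm [-18.75   0.38  34.32] rows 6.0 turn [-0.  0.  0.] rows 1.0 shift after turn [-18.76   0.38  34.32]
```

View pics/l_wrist.png

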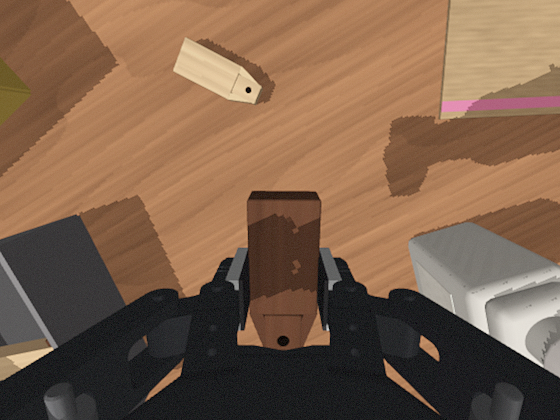

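The plate is held with no slip (back edge at row 199, nose hole at (283,341), same as before the lift). Compute its offset in the tool and carry it over.

```bash
python3 - <<'E'
from h import *
i=bot.camera_info("wrist");K=i["camera_matrix"];m=i["mount"]
for ty in(-15,-16,-17):
  o=[]
  for uv in((284,199),(283.3,341),(283,349)):
    d=m[:3,:3]@np.array([(uv[0]-K[0,2])/K[0,0],(uv[1]-K[1,2])/K[1,1],1]); s=(ty-m[1,3])/d[1]; o.append((m[:3,3]+s*d).round(1).tolist())
  print(ty,o)
E
python3 -m crank '[{"grip":0.8,"translation":[-1.5,0,2.7],"angular":[0,0,0]},{"grip":0.8,"translation":[-2.7,0,4.9],"angular":[0,0,0]},{"grip":0.8,"translation":[-2.7,0,4.9],"angular":[0,0,0]},{"grip":0.8,"translation":[-2.7,0,4.9],"angular":[0,0,0]},{"grip":0.8,"translation":[-2.7,0,4.9],"angular":[0,0,0]}]';python3 -m crank '[{"grip":0.8,"translation":[-2.7,0,4.9],"angular":[0,0,0]},{"grip":0.8,"translation":[-2.1,0,4],"angular":[0,0,0]},{"grip":0.8,"translation":[-1.6,0,3.1],"angular":[0,0,0]},{"grip":0.8,"translation":[0,0,0],"angular":[0,0,0]},{"grip":0.8,"translation":[0,0,0],"angular":[0,0,0]}]'; python3 -c "
from h import *
print(bot.get_state()['finger_gap']); go([602,64,180],-.512);np.savez('m.npz',**bot.get_state()); grab('wrist','m_wrist'); grab('side','m_side')"
```

```text
-15 [[-38.3, -15.0, -0.2], [32.4, -15.0, -0.5], [37.0, -15.0, -0.7]]
-16 [[-38.5, -16.0, -0.2], [31.6, -16.0, -0.5], [36.2, -16.0, -0.7]]
-17 [[-38.7, -17.0, -0.2], [30.9, -17.0, -0.5], [35.4, -17.0, -0.7]]
t: 11.95
ee_pos: [599.3, -70.7, 183.1]
orientation: [-1.534, 0.399, -0.398]
ft_force: [-0.0, -0.3, -0.5]
finger_gap: 0.362
t: 12.58
ee_pos: [602.7, 63.1, 183.1]
orientation: [-1.534, 0.401, -0.4]
ft_force: [-0.1, -0.8, -0.9]
finger_gap: 0.364
0.36357292141354014
shift cm [-0.1   0.31  0.05] rows 1.0 turn [ 0.001  0.001 -0.   ] rows 1.0 shift after turn [-0.1   0.31  0.05]
```

View pics/m_wrist.png

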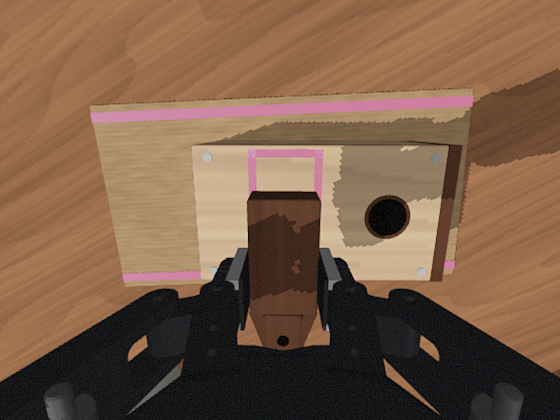

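View pics/m_side.png

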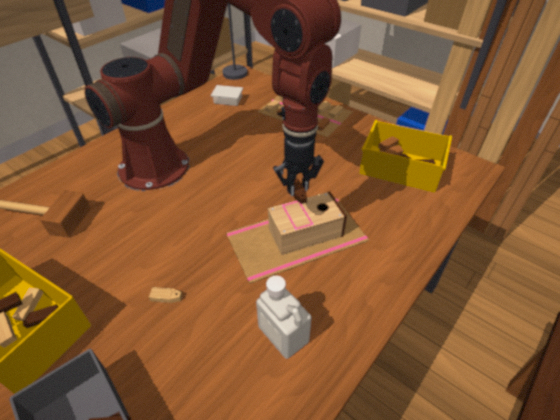

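```bash
python3 - <<'E'
from h import *
c=cam("wrist",dict(np.load('m.npz'))); im=cv2.imread("pics/m_wrist.png")
h=cv2.cvtColor(im,cv2.COLOR_BGR2HSV); pk=cv2.inRange(h,(145,50,80),(178,255,255))
r,p=tool(dict(np.load('m.npz')))
def T(pts): return r.inv().apply(plane(c,np.array(pts,float),96)-p)
cols=[];
for y in (165,170,175,180,185):
    L=np.where(pk[y,240:266])[0]+240; Rr=np.where(pk[y,310:335])[0]+310; cols.append((L.mean(),Rr.mean(),y))
rows=[(x,(np.where(pk[140:170,x])[0]+140).mean()) for x in (265,275,285,295,305)]
cols=np.array(cols); a=T(cols[:,[0,2]]); b=T(cols[:,[1,2]]); t=T(rows)
print("left z",a[:,2].round(1),"right z",b[:,2].round(1),"mid",((a+b)/2)[:,2].round(2)); print("top x",t[:,0].round(1),"->centre x",t[:,0].mean()+48)
print("slope sides",np.polyfit(a[:,0],a[:,2],1)[0],np.polyfit(b[:,0],b[:,2],1)[0],"top",np.polyfit(t[:,2],t[:,0],1)[0])
E
```

```text
left z [-24.3 -24.4 -24.5 -24.2 -24.3] right z [25.8 25.9 25.2 25.7 25.5] mid [0.74 0.75 0.38 0.76 0.58]
top x [-50.6 -50.6 -50.6 -50.6 -50.3] ->centre x -2.5454302376599998
slope sides 0.0033146139591163602 -0.01999026783278937 top 0.009719824351372893
```

The outline centre in the tool frame is about (-2, +0.7) mm; the plate centre is about (+1, -0.4). Shift x by -2.5 and z by +1 mm while descending, then touch down slowly.

```bash
python3 -m crank '[{"grip":0.8,"translation":[-0.25,2,0.1],"angular":[0,0,0]},{"grip":0.8,"translation":[0,2.5,0],"angular":[0,0,0]},{"grip":0.8,"translation":[0,2,0],"angular":[0,0,0]},{"grip":0.8,"translation":[0,1,0],"angular":[0,0,0]},{"grip":0.8,"translation":[0,0,0],"angular":[0,0,0]}]'; python3 -m crank '[{"grip":0.8,"translation":[0,0,0],"angular":[0,0,0]}]'; python3 -c "
from h import *
print(bot.get_state()['finger_gap']); go([602,64,99.6],-.512); np.savez('n.npz',**bot.get_state()); grab('wrist','n_wrist');grab('side','n_side')
s=cv2.imread('pics/n_side.png'); cv2.imwrite('pics/zn.png',cv2.resize(s[150:270,220:380],None,fx=4,fy=4,interpolation=cv2.INTER_CUBIC))"
```

```text
t: 13.3
ee_pos: [600.9, 64.9, 107.9]
orientation: [-1.533, 0.403, -0.402]
ft_force: [0.6, -0.2, -0.8]
finger_gap: 0.36
t: 13.42
ee_pos: [601.8, 65.3, 109.1]
orientation: [-1.533, 0.401, -0.403]
ft_force: [-0.2, 0.2, -0.6]
finger_gap: 0.366
0.36601005421058463
shift cm [ 0.08  0.95 -0.1 ] rows 1.0 turn [-0.001 -0.001  0.001] rows 1.0 shift after turn [ 0.09  0.95 -0.1 ]
```

View pics/n_wrist.png

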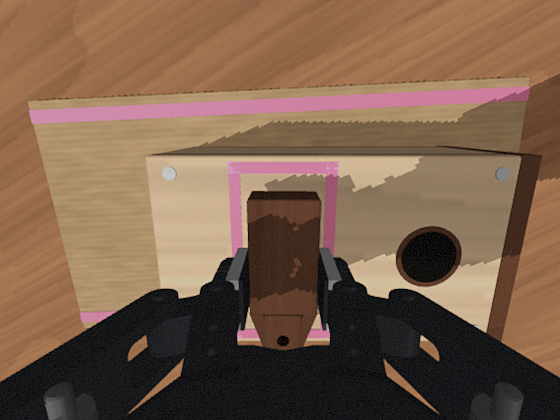

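View pics/zn.png

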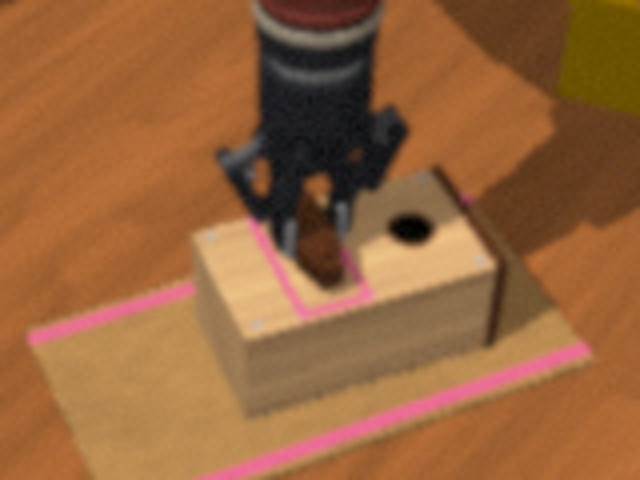

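```bash
python3 - <<'E'
from h import *
st=dict(np.load('n.npz')); c=cam("wrist",st); im=cv2.imread("pics/n_wrist.png")
h=cv2.cvtColor(im,cv2.COLOR_BGR2HSV); pk=cv2.inRange(h,(145,50,60),(178,255,255))
r,p=tool(st)
for z in(94,96,98):
    T=lambda pts:r.inv().apply(plane(c,np.array(pts,float),z)-p)
    cols=np.array([((np.where(pk[y,220:248])[0]+220).mean(),(np.where(pk[y,322:345])[0]+322).mean(),y) for y in(185,195,205,215,225,235)])
    a=T(cols[:,[0,2]]);b=T(cols[:,[1,2]])
    t=T([(x,(np.where(pk[155:180,x])[0]+155).mean()) for x in(255,270,285,300,315)])
    bl=[(x,(np.where(pk[325:345,x])[0]+325)) for x in(246,250,318,322)]; bl=[(x,y.mean()) for x,y in bl if len(y)]; bb=T(bl)
    print(z,"mid z",((a+b)/2)[:,2].round(2),"gap",(b-a)[:,2].mean().round(1),"x top",t[:,0].mean().round(1),"bottom",bb[:,0].round(1),"angle",np.polyfit(t[:,2],t[:,0],1)[0].round(4),np.polyfit(((a+b)/2)[:,0],((a+b)/2)[:,2],1)[0].round(4))
E
```

```text
94 mid z [-0.94 -0.82 -0.95 -0.95 -0.95 -0.96] gap 50.5 x top -48.1 bottom [50.4 50.4 50.4 49.4] angle -0.0 -0.0025
96 mid z [-0.94 -0.81 -0.94 -0.95 -0.95 -0.95] gap 49.9 x top -48.3 bottom [48.9 48.9 48.9 47.9] angle -0.0 -0.0025
98 mid z [-0.93 -0.81 -0.94 -0.94 -0.94 -0.95] gap 49.2 x top -48.6 bottom [47.4 47.4 47.4 46.4] angle -0.0 -0.0025
```

Both tape ends are visible now. The outline centre lies within 1 mm of the plate centre in the tool frame, angle about 0. Touch down.

```bash
python3 -m crank '[{"grip":0.8,"translation":[0,0.4,-0.05],"angular":[0,0,0]},{"grip":0.8,"translation":[0,0.2,0],"angular":[0,0,0]},{"grip":0.8,"translation":[0,0,0],"angular":[0,0,0]}]'; for k in 1 2; do :; done; python3 -m crank '[{"grip":0.8,"translation":[0,0.1,0],"angular":[0,0,0]},{"grip":0.8,"translation":[0,0,0],"angular":[0,0,0]}]'; python3 -m crank '[{"grip":0.8,"translation":[0,0.1,0],"angular":[0,0,0]},{"grip":0.8,"translation":[0,0,0],"angular":[0,0,0]}]'
```

```text
t: 13.9
ee_pos: [600.7, 65.1, 102.0]
orientation: [-1.533, 0.402, -0.402]
ft_force: [0.3, 0.3, -0.4]
finger_gap: 0.358
t: 14.15
ee_pos: [600.9, 65.2, 101.2]
orientation: [-1.533, 0.402, -0.402]
ft_force: [0.1, 0.0, -0.7]
finger_gap: 0.365
t: 14.4
ee_pos: [600.9, 65.1, 100.2]
orientation: [-1.533, 0.402, -0.402]
ft_force: [-1.0, 0.4, -0.8]
finger_gap: 0.364
```

```bash
python3 -m crank '[{"grip":0.8,"translation":[0,0.05,0],"angular":[0,0,0]},{"grip":0.8,"translation":[0,0,0],"angular":[0,0,0]}]'; python3 -m crank '[{"grip":0.8,"translation":[0,0.05,0],"angular":[0,0,0]},{"grip":0.8,"translation":[0,0,0],"angular":[0,0,0]}]'
```

```text
t: 14.65
ee_pos: [600.9, 65.1, 99.8]
orientation: [-1.533, 0.402, -0.402]
ft_force: [-0.4, 0.0, -0.8]
finger_gap: 0.362
t: 14.9
ee_pos: [601.0, 65.1, 99.6]
orientation: [-1.533, 0.402, -0.402]
ft_force: [-2.2, -0.0, 3.2]
finger_gap: 0.363
```

Contact force reads 3.2 N, so the plate is on the surface. Release gently.

```bash
python3 -m crank '[{"grip":0.2,"translation":[0,0,0],"angular":[0,0,0]},{"grip":0.0,"translation":[0,0,0],"angular":[0,0,0]},{"grip":-0.3,"translation":[0,0,0],"angular":[0,0,0]},{"grip":-0.5,"translation":[0,0,0],"angular":[0,0,0]},{"grip":-0.5,"translation":[0,0,0],"angular":[0,0,0]}]'; python3 -c "
from h import *
np.savez('o.npz',**bot.get_state()); grab('wrist','o_wrist')"
```

```text
t: 15.52
ee_pos: [600.9, 65.1, 99.3]
orientation: [-1.533, 0.402, -0.402]
ft_force: [0.6, 0.1, -0.4]
finger_gap: 0.751
```

View pics/o_wrist.png

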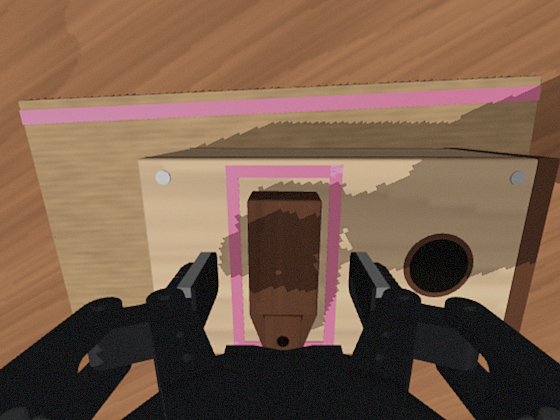

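The plate is released, lying inside the outline (plate centre about (284,270), tape sides at 234 and 333). Retreat upward and recheck.

```bash
python3 -m crank '[{"grip":-0.5,"translation":[0,-2,0],"angular":[0,0,0]},{"grip":-0.5,"translation":[0,-3,0],"angular":[0,0,0]},{"grip":-1,"translation":[-1,-4,0],"angular":[0,0,0]},{"grip":-1,"translation":[-1,-4,0],"angular":[0,0,0]},{"grip":-1,"translation":[-1,-3,0],"angular":[0,0,0]}]';python3 -m crank '[{"grip":-1,"translation":[0,0,0],"angular":[0,0,0]},{"grip":-1,"translation":[0,0,0],"angular":[0,0,0]}]'; python3 -c "
from h import *
np.savez('p.npz',**bot.get_state()); im,d,c,_=grab('wrist','p_wrist'); grab('side','p_side')
cv2.imwrite('pics/zp.png',cv2.resize(im[100:260,180:440],None,fx=3,fy=3,interpolation=cv2.INTER_CUBIC)[:,:,::-1])"
```

```text
t: 16.2
ee_pos: [574.8, 80.0, 261.2]
orientation: [-1.533, 0.401, -0.403]
ft_force: [0.2, 0.3, -0.3]
finger_gap: 1.002
t: 16.45
ee_pos: [574.6, 79.7, 258.6]
orientation: [-1.533, 0.402, -0.401]
ft_force: [-0.3, -1.4, 0.1]
finger_gap: 1.002
```

View pics/zp.png

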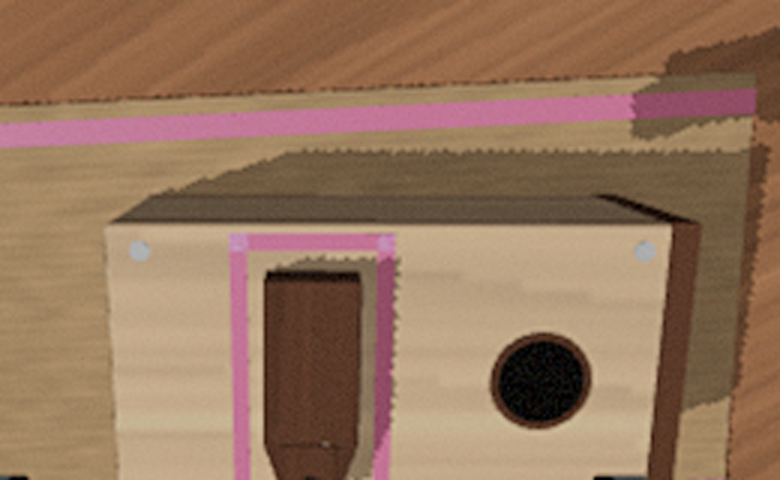

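View pics/p_side.png

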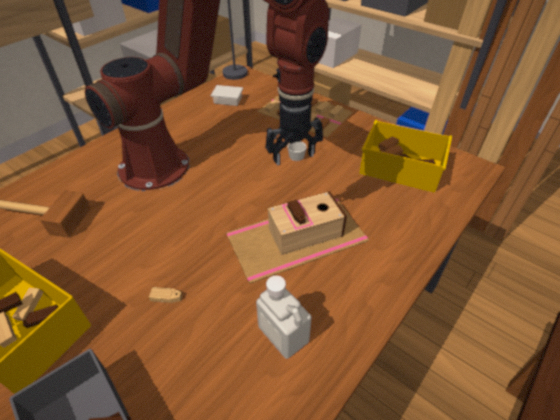

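The plate is flat inside the outline, and the bystanders are where they were. A numeric check on the full wrist image:

View pics/p_wrist.png

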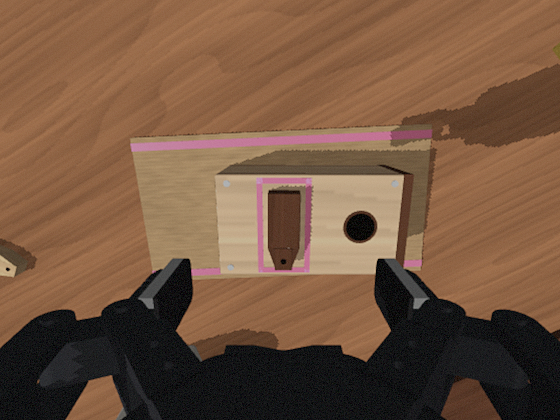

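```bash
python3 - <<'E'
from h import *
st=dict(np.load('p.npz')); c=cam("wrist",st); im=cv2.imread("pics/p_wrist.png")[:,:,::-1].copy()
cv2.imwrite('pics/zp2.png',cv2.resize(im[160:300,230:340],None,fx=5,fy=4,interpolation=cv2.INTER_CUBIC)[:,:,::-1])
uv,r,m=mark(im,c,(245,170,320,300))
E
```

```text
mark uv [283.5 223.9] corners [[256, 178], [258, 271], [308, 272], [311, 178]] rect [601.9  64.1] [ 55.9 103.2] long yaw -0.512
```

View pics/zp2.png

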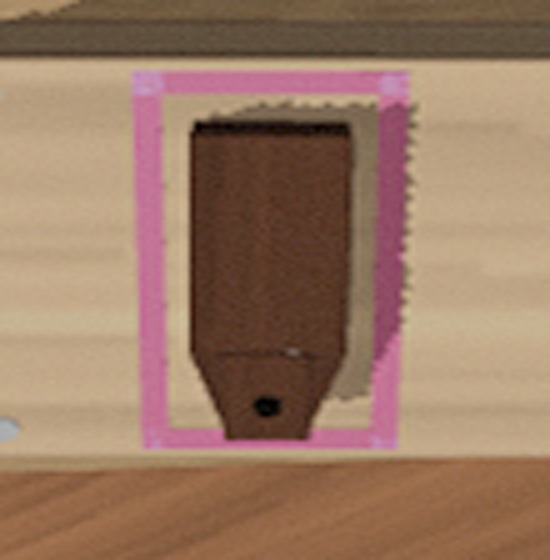

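```bash
python3 - <<'E'
from h import *
st=dict(np.load('p.npz')); c=cam("wrist",st)
f=lambda x,y:(230+x/5,160+y/4)
P=plane(c,[f(271,135),f(267,438),],116); d=P[1]-P[0]; print("plate",P.mean(0).round(1),np.linalg.norm(d).round(1),np.arctan2(d[1],d[0]).round(3))
O=plane(c,[f(134,72),f(410,72),f(397,448),f(147,448)],96); m=O.mean(0); print("mark",m.round(1))
a=-.512; e=np.array([np.cos(a),np.sin(a)]); n=np.array([-np.sin(a),np.cos(a)]); q=(P.mean(0)-m)[:2]; print("err along plate",q@e,"across",q@n)
M=plane(c,[(131,137),(433,126),(421,270),(153,279)],6); print(M.round(0).tolist())
# bystanders: side view before/after
A=cv2.imread("pics/a_side.png");B=cv2.imread("pics/p_side.png")
for k,(x0,y0,x1,y1) in dict(pale=(140,280,190,310),jug=(250,275,315,360),cup=(285,150,310,165)).items(): print(k,np.abs(A[y0:y1,x0:x1].astype(int)-B[y0:y1,x0:x1]).mean().round(1))
# side check of plate
E
```

```text
plate [601.7  64.4 116. ] 78.6 -0.522
mark [602.3  64.8  96. ]
err along plate -0.2993442976013309 across -0.6649341872008214
[[430.0, -59.0, 6.0], [603.0, 277.0, 6.0], [778.0, 188.0, 6.0], [604.0, -150.0, 6.0]]
pale 4.1
jug 4.5
cup 5.1
```

The plate sits within 1 mm of the outline centre and 0.01 rad of its direction, and nothing else has moved. Handing in.

```bash
python3 -c "
from h import *
print(bot.get_state()['t'],bot.get_state()['ft_force'].round(1)); print(bot.hand_in())"
```

```text
16.55 [-0.1 -0.6 -1. ]
the job is handed in; nothing more can be done
None
```

I tipped the nesting box onto its back along the board, front up, with a slow centred push about 170 mm up. Then I gripped the dark plate, set it down in the taped outline until the wrist force read about 3 N, and released it. I handed in at 16.6 s; no verdict is reported.

- **Plate:** in the last wrist picture its centre was within 1 mm of the outline's centre and 0.01 rad of its direction. The arm stood clear, about 140 mm above the plate.
- **Box:** its centre was about 30 mm beyond the board's centre along x and 1 mm off across, lengthwise within about 0.05 rad. Outline rectangles from the wrist and side views at 96 mm agreed within 2 mm.
- **Bystanders:** the pale plate, jug and cup looked unchanged between the first and last side views. I compared the images only and did not re-measure their positions.

**Checks that failed or disagreed:**
- My first lid measurements were biased by about 10 mm because the mask took in the lid's near edge. I corrected this from the wrist view of the box front.
- The first colour masks of the dark plate were poor, so I used its edges in two close wrist views instead.
- Its rear edge triangulated to 28 mm high in those views. The other two points gave 21 to 22 mm and the text says 20, so I grasped for 20.
- Direct triangulation of the outline centre between the wrist and side views gave 87 mm, because its contour was broken in the side view. I used 96 mm, and contact came within 1 mm of that height.

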